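# Load a printer roller into a vee holder and clamp it

## Robot

A 6-joint arm with a two-finger parallel gripper is mounted at the origin on a cart in front of the work surface, level with it; the furniture and walls round the work are solid. World frame = base frame: x ahead of the robot, y to its left, z up, the work surface at z = 0. Lengths are in m, angles in rad, forces in N, time in s.
With the tool pointing down it reaches from about 0.25 to 0.8 m from the base axis. Payload 3.9 kg.
Tool frame: the origin (TCP) lies on the mounting face of the last link; the fingertips stand 173 mm ahead of it and the grasp point (between the pads) lies 155 mm ahead of it; z points along the fingers, y is the direction in which the jaws open and shut (so a half turn about z gives the same grasp; the last joint's range is limited). The gripper opens to 85 mm and grips with 20 to 120 N. Pads are 22 mm wide; open, the fingers measure 114 mm over their backs; the gripper's body (76 mm by 85 mm) begins 54 mm behind the grasp point. The pads swing forward as they close: fully open they stand 13 mm farther back than shut.
Start: joints at [-1.158, 0.26, -0.138, 1.173, 0, 1.571], TCP at [0.211, -0.481, 0.405] pointing down, gripper open.
Joint ranges: [-2.78, 2.78], [-0.83, 1.72], [-1.28, 1.37], [-1.9, 2.12], [-1.57, 1.48], [-3.14, 3.14]. Speed limits (rad/s): [2.57, 2.57, 3.14, 3.14, 3.14, 3.14].

## Interface

Orientations are given as a unit quaternion [x, y, z, w].
In Python, from cell import bot gives the robot as it stands. The module is installed in compiled form; this text tells all that it offers.
- The arm moves only by the tool carry_out, never from a script. Its argument "rows" is a list of rows, each a list of 5 numbers: the shift along the tool's x, y, z in m, then the turn about the tool's z in degrees, then the opening, from 0 (shut) to 1 (fully open). A call has 1 to 5 rows; each row is the pose to reach, as a shift and turn from the pose commanded when the call began, along the tool's axes at that moment; what a row does not reach only later rows make up. A row lasts 1/8 s, in which the tool goes at most 62.5 mm and 10.7 degrees, less where a joint would pass 70% of its speed; a pose out of reach is approached as far as the arm can. A call with a gripper value outside its range is refused whole. The fingers move at their own pace and stop on an object; "grip_force" is the grip in N (left out, the last holds). Time passes only in rows, so rows that repeat a pose let the fingers close. It gives the time, the measured TCP pose, the force and the opening at its end, in the units of the state.
- bot.get_obs(): the state, without advancing time (a new reading comes with each control period).
- bot.camera(name): name is "scene" or "side" or "wrist"; returns a dict with "color" (420x560x3 uint8, blue, green, red), "intrinsics" (3x3 intrinsics, pixels), "cam_to_world" (4x4, takes a point from camera to world coordinates). Camera axes: x right, y down, z forward; pixel columns grow to the right and rows downward; lengths in m; the calibration is good to about 2 mm. A picture is of the moment at which its call begins. There is no depth.
- bot.sign_off(): hands the job in, once; it reports no verdict.
Trained networks look in a picture, given as the dict that the camera call returned (one of the last four; its "shot" number tells which), for a name from the list of things; names that differ only in an ending like _2 or _b are one class to them, and where a whole thing is asked for, a point or a joint stands for the part that bears it (a point fixed in the world has none). Each returns a list of dicts, best first, with "confidence" (0 to 1); they miss things now and then, are a little off and sometimes report something else, mostly with a low value. They report only what shows in the picture. A call takes as long as a camera call. They do not tell look-alikes from the thing itself.
- bot.silhouettes(picture, target): "pixels" (420x560 bool, what is visible of it) and "xy" ([column, row] in pixels, amid what is visible of it).
The state is a dict: "t": time; "joint_positions": joint angles; "joint_velocities": joint speeds; "joint_torque": joint torques, N m; "eef_pos": TCP position; "ee_rot": TCP orientation; "ft_force": force on the tool from outside, world axes, zero at the start; "ft_torque": the same for the moment, N m; "opening": finger opening in m.
Only numpy, scipy, OpenCV 4.12 (cv2) and the standard library are available. Lean on these libraries where they do the work, as an engineer would, in place of code of your own. Each camera call takes 0.05 s, during which the arm holds its last target. There are 200 camera calls.

## Task

Fix the label printer's spare black roller in the vee holder for a check: without lifting it, roll it along the sloping shelf into the vee, let go of it so that it centres itself, and then, with the clamp still open, slide it along the vee until its end presses lightly on the grey end stop for a moment (about 5 to 10 N, never above 14 N). Then swing the clamp over and press it down until its pad grips the roller and keeps gripping it with about 5 N when you let go, never squeezing it with more than 20 N. Leave the bottle, the cup and the tape where they are.

Things in the scene. Friction and masses are not known exactly. Their poses are not given: they have to be found in the camera images.
- cradle: Vee holder, fixed: grey base plate 178 x 140 x 12 mm with an aluminium 90-degree vee groove 72 mm long. Origin under the vee's bottom line at mid-groove, 0 to 5 mm above the worktop as the feet are set; all heights are from it. y along the groove towards the end stop, x across it from shelf to clamp hinge, z up; yaw within 0.3 rad of the world's. A seated roller's axis is at x = 0, z = 41 mm. The groove's -y end is open.
- vee_bottom (a point): Middle of the vee's bottom line: cradle x = 0, y = 0, z = 20 mm. The near face rises from here to the rim at x = -16, z = 36 mm; the far face rises to x = 28, z = 48 mm.
- shelf_rim (a point): Middle of the edge where shelf and vee meet: cradle x = -16, y = 0, z = 36 mm. From here the aluminium shelf, 80 mm wide (y -40 to 40), runs 64 mm towards -x, sloping down 3 degrees. On it at x = -74 mm, y = -34 and 34 stand two lugs 8 mm high, 10 mm wide, that keep the roller from rolling off; the 58 mm between them is open.
- roller: Loose black rubber roller, 30 mm diameter, 90 mm long, with 13 mm steel journals 12 mm out at each end (114 mm overall), about 0.2 kg. Origin on its axis at mid-length; y along the axis (x, z turn as it rolls). Starts on the shelf against the lugs, parallel to the groove, at cradle x = -59, z = 49 mm, 6 to 28 mm short of the stop. Home, its origin is 57 mm from the stop's face, at cradle z = 41 mm.
- mat: Thin grey mat, 200 x 160 x 1.5 mm, lying fixed under the holder; origin at the centre of its underside, at worktop level.
- end_stop: Rigid grey upright plate 30 wide, 8 thick, top at z = 61 mm, fixed at the +y end of the holder, parallel to it; its setting along the groove differs each time (face at cradle y = 53 to 61 mm). Origin at the cradle's zero level, under the middle of its face that meets the roller's journal.
- stop_face (a point): The point on the end stop's face (41 mm above the cradle origin) that the journal end comes against.
- clamp: Steel clamp arm, 14 wide, 7 mm thick, with pad and handle. Origin on its hinge axis, x and y as the cradle's when closed (arm level, along its own -x over the groove, pad just on a seated roller); it turns about its y and starts 1.85 to 2.1 rad open, swung up and leaning back past upright. Stiff hinge: friction 0.35 N m, 3 to 4 N at the handle, stays where left.
- clamp_pad (a point): Face of the round black rubber pad (16 mm diameter) under the arm, 52 mm from the hinge, 9.8 mm below the arm's centre plane. It presses the roller with about twice the force by which a push on the handle exceeds what the hinge friction takes.
- clamp_hinge (a point): The clamp's hinge axis, at cradle x = 52, y = 0, z = 66 mm.
- clamp_handle (a point): Middle of the top face of the clamp's black handle paddle (30 mm along the arm, 40 mm wide along cradle y, 10 mm thick). 99 mm from the hinge along the arm and 6 mm above the arm's centre plane, on the side away from the pad (the upper side when closed, the +x back side when open).
- iodine_bottle: Brown bottle with yellow cap, 48 mm diameter, 105 mm tall, standing loose beside the holder; origin at the centre of its underside. To be left alone.
- steel_cup: Small steel cup, 56 mm diameter, 64 mm tall, standing loose; origin at the centre of its underside. To be left alone.
- medical_tape: Roll of beige tape lying flat, 104 mm diameter, 25 mm high; origin at the centre of its underside. To be left alone.
Mind the look-alikes: they are no part of the job. Leave any orange or yellow look-alike of the roller alone.

How it is judged:
On the way, in this order (a step that is already met when the one before it is completed fails the run):
1. the roller lies centred in the vee, let go and at rest, the clamp still open (x of roller in the frame of cradle between -0.002 and 0.002 m and z of roller in the frame of cradle between 0.038 and 0.0435 m and angle between the y axis of roller and the y axis of cradle, either way round below 0.035 rad and contact force between the fingers and roller below 0.1 N and linear speed of roller below 0.02 m/s and z of clamp_handle in the frame of cradle above 0.11 m), for 0.3 s.
2. the roller's end is pressed on the end stop with more than 3 N, the clamp still open (x of roller in the frame of cradle between -0.002 and 0.002 m and z of roller in the frame of cradle between 0.038 and 0.0435 m and angle between the y axis of roller and the y axis of cradle, either way round below 0.035 rad and contact force between roller and end_stop above 3 N and z of clamp_handle in the frame of cradle above 0.11 m), for 0.2 s.
At the end, for the whole second after the job is handed in: The roller lies in the vee (axis within 2 mm across, 2.5 mm in height and 2 degrees), its end within 1.5 mm of the end stop, at rest, and the clamp pad alone grips it with more than 3 N (x of roller in the frame of cradle between -0.002 and 0.002 m and z of roller in the frame of cradle between 0.038 and 0.0435 m and angle between the y axis of roller and the y axis of cradle, either way round below 0.035 rad and y of roller in the frame of end_stop between -0.0585 and -0.055 m and contact force between clamp and roller above 3 N and linear speed of roller below 0.01 m/s); the robot touches nothing.
It fails at once if the roller is lifted more than about 15 mm above its path on the shelf (z of roller in the frame of cradle above 0.067 m).
It fails at once if the roller is pressed on the end stop with more than 14 N (contact force between roller and end_stop above 14 N).
It fails at once if the clamp pad squeezes the roller with more than 20 N (contact force between clamp and roller above 20 N).
It fails at once if the bottle, the cup or the tape is moved more than 20 mm (distance of any of iodine_bottle, steel_cup, medical_tape from where it was at the start of the episode above 0.02 m).
It also fails if it takes over 72 s, if anything falls off the work surface, if the arm or the gripper's body presses on something with over 40 N, if the wrist force passes 120 N, or if a joint passes its speed limit or range.

## Working session

There is one attempt and no reset: what is moved stays moved. The work goes in short steps, Python scripts to look and compute and a tool call to move; the robot and the scene stay as the last step left them, time stands still between calls to the robot, and variables do not carry over. Pictures are saved under pics/ and viewed, about 8 in all and at most 12, crops included, and the job is handed in when it is done.

Besides the shell and the picture viewer there is one more tool, called after "Request:" as name(argument=value, ...), one argument or row to a line, values as JSON. carry_out: Moves the arm, as the interface text tells. Its arguments: {"type":"object","properties":{"rows":{"type":"array"},"grip_force":{"type":"number"}},"required":["rows"]}

```bash
mkdir -p pics; cat > h.py <<'E'
import numpy as np, cv2
from cell import bot
def ray(p,uv):
    K=np.array(p["intrinsics"]);T=np.array(p["cam_to_world"])
    d=T[:3,:3]@np.linalg.inv(K)@np.array([uv[0],uv[1],1.0]);return T[:3,3],d/np.linalg.norm(d)
def at_z(p,uv,z):
    o,d=ray(p,uv);return o+d*(z-o[2])/d[2]
def tri(obs):
    A=np.zeros((3,3));b=np.zeros(3)
    for p,uv in obs:
        o,d=ray(p,uv);M=np.eye(3)-np.outer(d,d);A+=M;b+=M@o
    return np.linalg.solve(A,b)
def proj(p,X):
    K=np.array(p["intrinsics"]);T=np.array(p["cam_to_world"])
    c=T[:3,:3].T@(np.asarray(X,float)-T[:3,3]);q=K@c;return q[:2]/q[2]
E
python3 - <<'E'
from h import *
o=bot.get_obs();print({k:np.round(v,3) for k,v in o.items()})
ims=[]
for c in("scene","side"):
    p=bot.camera(c);cv2.imwrite(f"pics/{c}0.png",cv2.resize(p["color"],(800,600)))
    print(c,np.round(p["cam_to_world"],3).tolist(),np.round(p["intrinsics"],1).tolist())
    for n in["cradle","roller","mat","end_stop","clamp","clamp_pad","clamp_handle","vee_bottom","shelf_rim","stop_face","clamp_hinge","iodine_bottle","steel_cup","medical_tape"]:
        try:
            print(n,[(np.round(r["xy"],1).tolist(),round(r["confidence"],2),int(r["pixels"].sum())) for r in bot.silhouettes(p,n)][:4])
        except Exception as e: print(n,e)
E
```

```text
{'t': np.float64(0.0), 'joint_positions': array([-1.158,  0.261, -0.139,  1.173, -0.   ,  1.571]), 'joint_velocities': array([ 0.   , -0.001, -0.   , -0.   , -0.001,  0.001]), 'joint_torque': array([ 0.0000e+00, -4.0568e+01,  2.5392e+01,  1.9000e-02,  0.0000e+00,
        0.0000e+00]), 'eef_pos': array([ 0.21 , -0.481,  0.404]), 'ee_rot': array([ 0.979,  0.205, -0.   , -0.001]), 'ft_force': array([ 1.458,  0.019, -0.066]), 'ft_torque': array([-0.004,  0.014, -0.032]), 'opening': np.float64(0.085)}
scene [[-0.877, -0.33, 0.348, 0.231], [-0.48, 0.603, -0.638, 0.57], [0.001, -0.726, -0.687, 0.707], [0.0, 0.0, 0.0, 1.0]] [[402.2, 0.0, 279.4], [0.0, 402.2, 210.9], [0.0, 0.0, 1.0]]
cradle [([286.3, 229.7], 0.16, 252)]
roller [([316.7, 202.7], 0.94, 402), ([323.3, 302.3], 0.8, 669), ([284.8, 167.5], 0.63, 531), ([279.2, 143.5], 0.56, 274)]
mat [([297.3, 243.9], 0.56, 872)]
end_stop [([288.4, 225.2], 0.76, 270), ([291.9, 222.2], 0.29, 3053)]
clamp [([259.8, 172.5], 0.77, 347)]
clamp_pad [([256.7, 175.3], 0.86, 357)]
clamp_handle [([261.0, 172.3], 0.85, 371)]
vee_bottom [([291.1, 217.5], 0.73,
[... 358 characters left out ...]
15, -0.917, -0.398, 0.544], [0.0, 0.0, 0.0, 1.0]] [[409.0, 0.0, 278.4], [0.0, 409.0, 214.5], [0.0, 0.0, 1.0]]
cradle []
roller [([355.3, 283.3], 0.98, 578), ([251.7, 229.7], 0.82, 252), ([220.7, 211.2], 0.62, 162)]
mat [([258.3, 249.7], 0.76, 331), ([273.0, 234.6], 0.61, 1395)]
end_stop [([267.3, 216.5], 0.55, 135)]
clamp []
clamp_pad [([300.7, 196.6], 0.6, 251)]
clamp_handle [([299.2, 201.7], 0.62, 209)]
vee_bottom [([274.7, 236.3], 0.87, 1506)]
shelf_rim [([275.4, 232.3], 0.71, 1514)]
stop_face [([265.6, 218.0], 0.55, 109)]
clamp_hinge [([279.9, 236.5], 0.73, 1537)]
iodine_bottle [([264.8, 203.2], 0.7, 343)]
steel_cup [([311.9, 255.3], 0.74, 553)]
medical_tape [([273.9, 278.5], 0.88, 975)]
```

View pics/scene0.png

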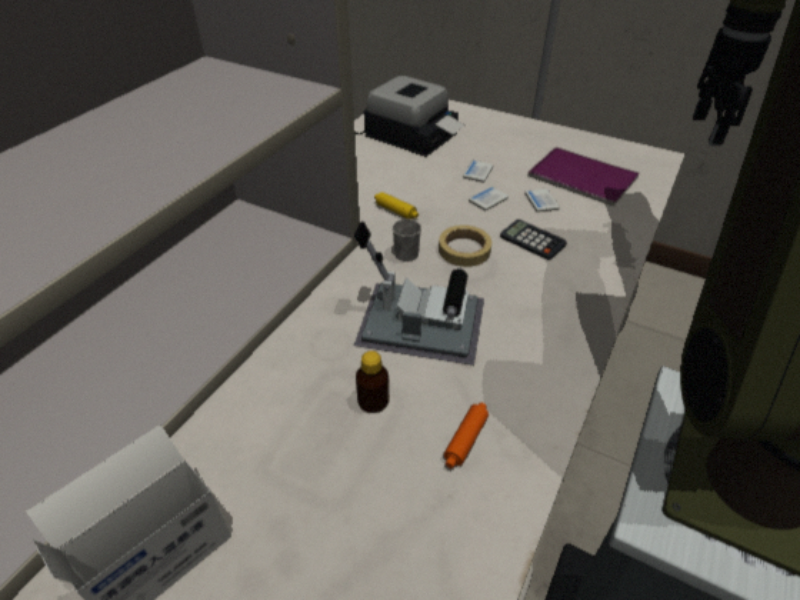

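View pics/side0.png

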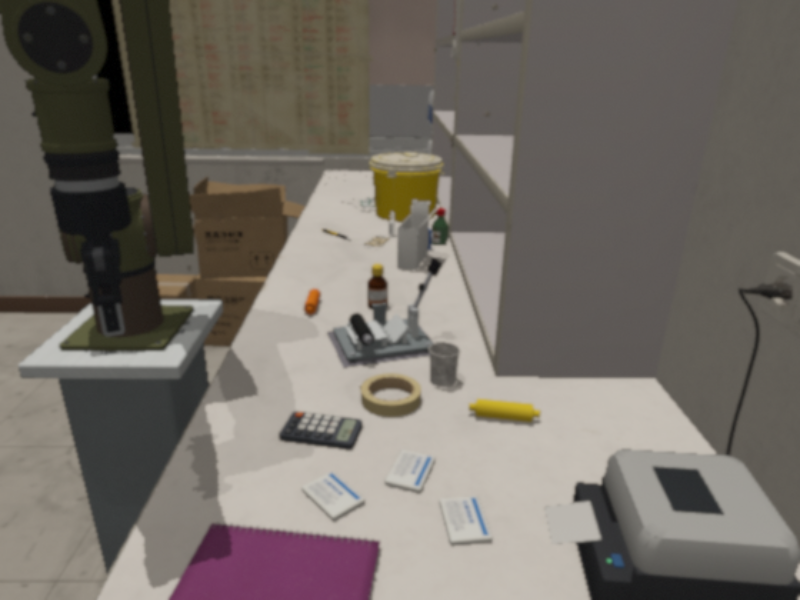

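The black roller is at about (455,292) in the scene view (and (362,330) in the side view) on the holder's shelf. The orange one (467,435) and the yellow one (396,205) are look-alikes. The cup, tape and bottle surround the holder. The clamp stands open with its handle at (362,235). I triangulate next.

```bash
python3 - <<'E'
from h import *
a=bot.camera("scene");b=bot.camera("side")
def t(n,u,v):
    X=tri([(a,u),(b,v)]);print(n,np.round(X,3),np.round(proj(a,X)-u,1),np.round(proj(b,X)-v,1))
t("roller",(318.5,204),(252.5,230)); t("stop",(288,225.5),(267,216.5)); t("handle",(254.5,166),(303.5,187))
t("tape",(325.2,174.5),(273.9,278.5)); t("cup",(284.6,166.5),(311.9,255.3)); t("bottle",(260,269.6),(264.8,203.2))
p=bot.camera("wrist");print(np.round(p["cam_to_world"],3).tolist(),np.round(p["intrinsics"],1).tolist())
for nm,q,uv in(("mat corners",a,[(250,243),(333,252),(338,204),(262,199)]),):
    for u in uv:print(nm,np.round(at_z(q,u,0.0),3))
E
```

```text
roller [ 0.492 -0.105  0.052] [-0.2 -0.1] [-0.2  0. ]
stop [ 0.528 -0.008  0.049] [-1.6 -0.8] [-1.3  0.5]
handle [ 0.633 -0.044  0.156] [-0.8 -0.6] [-0.7  0.4]
tape [ 0.549 -0.277  0.003] [-0.8 -0.4] [-1.   0.3]
cup [ 0.646 -0.218  0.035] [-0.6 -0.4] [-0.7  0.3]
bottle [0.522 0.126 0.038] [-1.  -0.5] [-0.6  0.2]
[[0.401, -0.885, -0.239, 0.27], [-0.916, -0.387, -0.104, -0.455], [-0.001, 0.26, -0.966, 0.374], [0.0, 0.0, 0.0, 1.0]] [[360.4, 0.0, 277.3], [0.0, 360.4, 209.5], [0.0, 0.0, 1.0]]
mat corners [0.597 0.044 0.   ]
mat corners [ 0.414 -0.024  0.   ]
mat corners [ 0.468 -0.182  0.   ]
mat corners [ 0.651 -0.104  0.   ]
```

Request:
carry_out(
  rows=[
    [0.047,-0.023,0,0,1],
    [0.094,-0.046,0,0,1],
    [0.141,-0.069,0,0,1],
    [0.188,-0.092,0,0,1],
    [0.235,-0.115,0,0,1],
  ],
)

```text
t: 2.28
eef_pos: [0.3806, -0.2799, 0.4049]
ee_rot: [0.979, 0.205, 0.0, 0.0]
ft_force: [0.2, -0.1, -0.3]
opening: 0.0853
```

Request:
carry_out(
  rows=[
    [0.047,-0.023,0,0,0.3],
    [0.094,-0.046,0,0,0.3],
    [0.141,-0.069,0,0,0.3],
    [0.188,-0.092,0,0,0.3],
    [0.235,-0.115,0,0,0.3],
  ],
)

```text
t: 2.9
eef_pos: [0.5499, -0.0802, 0.4048]
ee_rot: [0.979, 0.205, 0.0, 0.0]
ft_force: [0.5, -0.6, -0.3]
opening: 0.0257
```

```bash
python3 - <<'E'
from h import *
o=bot.get_obs();print(o["t"],o["eef_pos"],o["ee_rot"],o["ft_force"],o["opening"])
p=bot.camera("wrist");cv2.imwrite("pics/w1.png",p["color"])
print(np.round(p["cam_to_world"],4).tolist())
for n in["roller","mat","end_stop","clamp","clamp_pad","shelf_rim"]:
    print(n,[(np.round(r["xy"],1).tolist(),round(r["confidence"],2),int(r["pixels"].sum()),np.round(cv2.minAreaRect(np.argwhere(r["pixels"])[:,::-1].astype(np.float32))[0]+cv2.minAreaRect(np.argwhere(r["pixels"])[:,::-1].astype(np.float32))[1],1).tolist(),round(cv2.minAreaRect(np.argwhere(r["pixels"])[:,::-1].astype(np.float32))[2],1)) for r in bot.silhouettes(p,n)][:3])
E
```

```text
2.9 [ 0.54986151 -0.08017037  0.40482395] [9.78762074e-01 2.04999321e-01 2.16663914e-04 1.85521975e-04] [ 0.5292386  -0.61545581 -0.34478221] 0.025676418444764582
[[0.4009, -0.8846, -0.2383, 0.6091], [-0.9161, -0.3872, -0.1039, -0.0539], [-0.0004, 0.2599, -0.9656, 0.3739], [0.0, 0.0, 0.0, 1.0]]
roller [([41.8, 259.1], 0.82, 2715, [42.8, 260.8, 101.6, 30.6], 21.8), ([550.1, 146.6], 0.82, 506, [550.5, 142.0, 40.0, 17.0], 90.0), ([269.6, 247.4], 0.75, 2592, [274.8, 251.7, 119.2, 32.1], 5.8)]
mat [([256.3, 97.0], 0.82, 3822, [251.3, 178.6, 163.5, 188.2], 7.3)]
end_stop [([199.6, 174.2], 0.88, 711, [197.4, 179.1, 20.2, 40.5], 3.6), ([255.9, 154.6], 0.74, 23293, [254.9, 154.5, 145.8, 227.4], 6.7), ([465.1, 270.5], 0.22, 5306, [445.8, 252.3, 99.0, 99.7], 45.0)]
clamp [([276.4, 71.1], 0.87, 4293, [273.3, 92.1, 77.3, 99.6], 7.1)]
clamp_pad [([274.5, 73.4], 0.91, 4102, [273.3, 92.1, 74.5, 99.1], 7.8), ([271.6, 245.3], 0.28, 2694, [274.4, 252.0, 120.0, 31.9], 6.6)]
shelf_rim [([255.8, 155.3], 0.95, 22666, [255.3, 154.4, 144.9, 226.7], 6.3)]
```

View pics/w1.png

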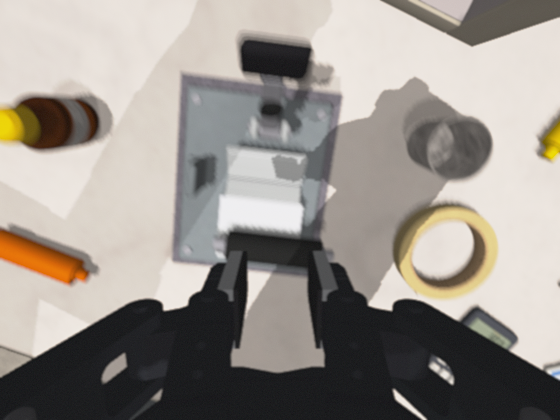

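The black roller lies at about (272,248), the vee block at (262,190), the end stop on the left at (203,172), the clamp handle at (275,57). The orange roller is at lower left and the yellow one at far right. I'll enlarge the holder region to get precise features and confirm the black roller.

```bash
python3 - <<'E'
from h import *
p=bot.camera("wrist");np.savez("w2.npz",**{k:np.array(p[k]) for k in("color","intrinsics","cam_to_world")})
c=p["color"][60:275,160:360];c=cv2.resize(c,None,fx=2.75,fy=2.75,interpolation=cv2.INTER_CUBIC)
c=cv2.convertScaleAbs(c,alpha=1.6,beta=10);cv2.imwrite("pics/w2.png",c);print(c.shape)
E
```

```text
(591, 550, 3)
```

View pics/w2.png

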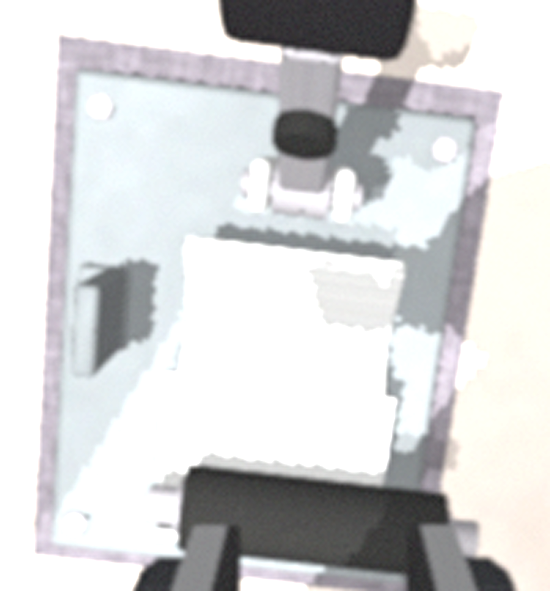

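The crop confirms the black rubber roller with steel journals on the shelf, at crop (315,515). Also visible are the mat corners (62,38), (499,95) and (38,551), the plate corners, the far vee edge (185,236)–(404,260), and the end stop's inner top edge (103,268)–(96,372). I'll fit the cradle pose to these.

```bash
cat > fit.py <<'E'
from h import *
from scipy.optimize import least_squares
p=dict(np.load("w2.npz"));C=p["cam_to_world"][:3,3]
px=lambda u:np.array(u)/2.75+[160,60]
def W(t,X):
    c,s=np.cos(t[2]),np.sin(t[2]);return np.array([t[0]+c*X[0]-s*X[1],t[1]+s*X[0]+c*X[1],t[3]+X[2]])
def loc(t,P):
    d=P-np.array([t[0],t[1],t[3]]);c,s=np.cos(t[2]),np.sin(t[2]);return np.array([c*d[0]+s*d[1],-s*d[0]+c*d[1],d[2]])
def tang(t,y):
    cl=loc(t,C);d=np.array([cl[0]+.059,cl[2]-.049]);L=np.hypot(*d);a=np.arctan2(d[1],d[0])-np.arccos(.015/L)
    return np.array([-.059+.015*np.cos(a),y,.049+.015*np.sin(a)])
def res(t):
    x0,y0,w,h,mx,my,qx,qy,ys,yr=t;r=[]
    def a(X,u,s=1.): r.extend((proj(p,W(t,X))-px(u))/s)
    for sx,sy,u in((1,1,(62,38)),(1,-1,(499,95)),(-1,1,(38,551))):
        a((mx+sx*.1,my+sy*.08,.0015-h),u)
    for sy,u in((1,(78,72)),(-1,(474,120))): a((qx+.089,qy+sy*.07,.012),u)
    a((.028,.036,.048),(185,236));a((.028,-.036,.048),(404,260))
    a((.052,0,.066),(302,188),1.5)
    a((.015,ys,.061),(103,270),1.5);a((-.015,ys,.061),(96,372),1.5)
    a(tang(t,yr+.045),(188,468));a(tang(t,yr-.045),(446,491))
    r+=[(h-.0025)/.0015,qx/.03,qy/.03,mx/.03,my/.03]
    return np.array(r)
s=least_squares(res,[.55,-.09,.3,.0025,0,0,0,0,.057,-.02])
t=s.x
if __name__=="__main__":
    print(np.round(t,4));r=s.fun;print(np.round(r,1).tolist())
    for n,X in(("stopface",(0,t[8],.041)),("roller",(-.059,t[9],.049)),("vee",(0,0,.02)),("hinge",(.052,0,.066))):print(n,np.round(W(t,X),4))
    print("gap",t[8]-.057-t[9])
E
python3 fit.py
```

```text
[ 0.5447 -0.0697  0.2914  0.0037 -0.011   0.012  -0.0115  0.0125  0.0585
 -0.0166]
[-1.2, -0.7, 2.6, -0.8, -1.5, 2.3, -1.4, -0.4, 1.5, 0.6, -0.7, 2.2, 0.2, 3.3, -0.1, -1.5, -0.3, 2.2, 0.0, 0.1, 0.3, -4.6, 0.4, -2.2, 0.8, -0.4, 0.4, -0.4, 0.4]
stopface [ 0.5279 -0.0136  0.0447]
roller [ 0.493  -0.1025  0.0527]
vee [ 0.5447 -0.0697  0.0237]
hinge [ 0.5945 -0.0547  0.0697]
gap 0.01810882073963309
```

```bash
cat > mv.py <<'E'
import sys
from h import *
from scipy.spatial.transform import Rotation as R
x0,y0,w,h=0.5447,-0.0697,0.2914,0.0037
def cr(P):
    d=np.asarray(P)-[x0,y0,h];c,s=np.cos(w),np.sin(w);return np.array([c*d[0]+s*d[1],-s*d[0]+c*d[1],d[2]])
def wr(X):
    c,s=np.cos(w),np.sin(w);return np.array([x0+c*X[0]-s*X[1],y0+s*X[0]+c*X[1],h+X[2]])
def state():
    o=bot.get_obs();Rm=R.from_quat(o["ee_rot"]).as_matrix();f=o["ft_force"];c,s=np.cos(w),np.sin(w)
    print("t",round(float(o["t"]),2),"tip cradle mm",np.round((cr(o["eef_pos"])-[0,0,.173])*1e3,1),"yaw off deg",round(np.degrees(np.arctan2(Rm[1,0],Rm[0,0])-w),2),
      "F cradle",np.round([c*f[0]+s*f[1],-s*f[0]+c*f[1],f[2]],2),"open",round(float(o["opening"]),4))
    return o,Rm
if __name__=="__main__":
    o,Rm=state()
    if len(sys.argv)>3:
        X=np.array([float(a) for a in sys.argv[1:4]])*1e-3;X[2]+=.173
        print("shift tool mm",np.round(Rm.T@(wr(X)-o["eef_pos"])*1e3,1))
E
python3 mv.py -95 -11 41
```

```text
t 3.3 tip cradle mm [ -0.5 -13.3 228.1] yaw off deg 6.86 F cradle [-0.3  -0.66 -0.84] open 0.0252
shift tool mm [-93.5 -13.6 187.1]
```

Request:
carry_out(
  rows=[
    [-0.048,-0.006,0,7,0.05],
    [-0.096,-0.013,0,7,0.05],
    [-0.096,-0.013,0.05,7,0.05],
    [-0.096,-0.013,0.1,7,0.05],
    [-0.096,-0.013,0.135,7,0.05],
  ],
)

```text
t: 3.92
eef_pos: [0.4541, -0.1091, 0.2683]
ee_rot: [0.99, 0.144, -0.0, -0.0]
ft_force: [0.4, 0.0, -0.4]
opening: 0.0044
```

```bash
python3 mv.py -95 -11 41; python3 - <<'E'
from h import *
p=bot.camera("wrist");np.savez("w3.npz",**{k:np.array(p[k]) for k in("color","intrinsics","cam_to_world")})
cv2.imwrite("pics/w3.png",cv2.convertScaleAbs(p["color"],alpha=1.0))
E
```

```text
t 3.92 tip cradle mm [-98.1 -11.7  91.6] yaw off deg -0.18 F cradle [ 0.44 -0.09 -0.41] open 0.0044
shift tool mm [ 3.2 -0.7 50.6]
```

View pics/w3.png

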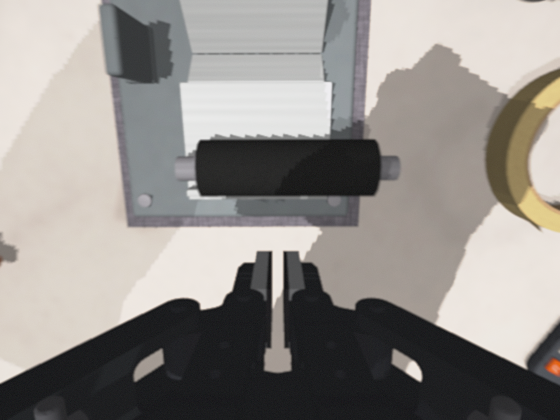

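The view is clear: the roller's rubber spans columns 198–379, rows 141–195. The vee bottom line is at row 53, the rim corners are at (181,83) and (331,81), and the fingers stand behind the roller. I'll refine the pose with these.

```bash
python3 - <<'E'
from h import *
from scipy.optimize import least_squares
import fit
p=dict(np.load("w3.npz"));fit.C=p["cam_to_world"][:3,3]
W,loc=fit.W,fit.loc
def tang2(t,y,s):
    cl=loc(t,fit.C);d=np.array([cl[0]+.059,cl[2]-.049]);L=np.hypot(*d);a=np.arctan2(d[1],d[0])-s*np.arccos(.015/L)
    return np.array([-.059+.015*np.cos(a),y,.049+.015*np.sin(a)])
def res(t):
    r=[];a=lambda X,u,s=1.:r.extend((proj(p,W(t,X))-np.array(u))/s)
    a((0,.036,.02),(188,54));a((0,-.036,.02),(324,53));a((-.016,.04,.036),(181,83));a((-.016,-.04,.036),(331,81))
    for s,uv in((1,((198,142),(378,140))),(-1,((198,196),(378,194)))):
        for k,u in zip((1,-1),uv):a(tang2(t,t[4]+k*.045,s),u)
    r.append((t[3]-.0025)/.0015);return np.array(r)
s=least_squares(res,[.5447,-.0697,.2914,.0037,-.017]);print(np.round(s.x,4),np.round(s.fun,1).tolist())
E
```

```text
[ 0.5425 -0.0705  0.2989  0.0045 -0.0162] [2.8, 0.2, -1.8, -0.4, -2.9, -0.1, 2.0, 0.1, 0.6, -2.5, -1.0, -2.5, 2.6, 2.5, -2.2, 2.7, 1.3]
```

```bash
sed -i 's/^x0,y0,w,h=.*/x0,y0,w,h=0.5428,-0.0704,0.2960,0.0040/' mv.py; python3 mv.py -94 -11 41
```

```text
t 3.98 tip cradle mm [-97.6 -10.2  87.7] yaw off deg -0.43 F cradle [-1.17 -0.3  -2.65] open 0.0041
shift tool mm [ 3.9  0.9 46.7]
```

Request:
carry_out(
  rows=[
    [0.003,0.001,0.02,-0.4,0.05],
    [0.003,0.001,0.035,-0.4,0.05],
    [0.003,0.001,0.046,-0.4,0.05],
    [0.003,0.001,0.046,-0.4,0.05],
    [0.003,0.001,0.046,-0.4,0.05],
  ],
)

```text
t: 4.6
eef_pos: [0.4591, -0.1086, 0.2244]
ee_rot: [0.989, 0.148, 0.0, 0.0]
ft_force: [0.7, 0.9, 0.1]
opening: 0.004
```

```bash
python3 mv.py -80 -11 41
```

```text
t 4.6 tip cradle mm [-91.2 -12.2  47.4] yaw off deg 0.07 F cradle [0.9  0.72 0.11] open 0.004
shift tool mm [11.2 -1.1  6.4]
```

Request:
carry_out(
  rows=[
    [0,0,0.005,0,0.05],
    [0.004,0,0.005,0,0.05],
    [0.008,0,0.005,0,0.05],
    [0.013,0,0.005,0,0.05],
    [0.018,0,0.005,0,0.05],
  ],
)

```text
t: 5.22
eef_pos: [0.4764, -0.103, 0.2188]
ee_rot: [0.989, 0.148, -0.0, 0.0]
ft_force: [-0.8, -0.5, 0.9]
opening: 0.0044
```

```bash
python3 mv.py; python3 - <<'E'
from h import *
p=bot.camera("wrist");cv2.imwrite("pics/w4.png",p["color"])
print([(r["xy"],round(r["confidence"],2),cv2.boundingRect(r["pixels"].astype(np.uint8))) for r in bot.silhouettes(p,"roller")][:2])
E
```

```text
t 5.22 tip cradle mm [-73.  -11.8  41.8] yaw off deg 0.09 F cradle [-0.87 -0.28  0.86] open 0.0044
[([288.9, 215.7], 0.61, (138, 180, 305, 78))]
```

Request:
carry_out(
  rows=[
    [0.005,0,0,0,0.05],
    [0.01,0,0,0,0.05],
    [0.015,0,0,0,0.05],
    [0.02,0,0,0,0.05],
    [0.023,0,0,0,0.05],
  ],
)

```text
t: 5.95
eef_pos: [0.4986, -0.0963, 0.2187]
ee_rot: [0.989, 0.148, 0.0, 0.0]
ft_force: [-1.0, -0.8, 1.7]
opening: 0.004
```

```bash
python3 mv.py; python3 - <<'E'
from h import *
p=bot.camera("wrist");cv2.imwrite("pics/w5.png",p["color"])
E
```

```text
t 5.95 tip cradle mm [-49.9 -11.8  41.7] yaw off deg 0.1 F cradle [-1.23 -0.44  1.69] open 0.004
```

View pics/w5.png

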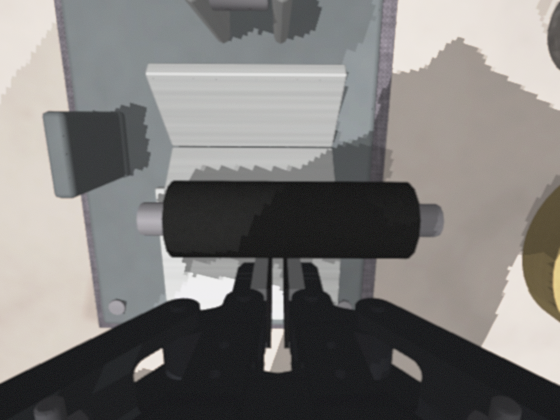

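The roller stays parallel (columns 163–420, rows 181–257) and is pushed ahead of the fingers, just short of the vee line at row 147.

Request:
carry_out(
  rows=[
    [0.003,0,0,0,0.05],
    [0.006,0,0,0,0.05],
    [0.009,0,0,0,0.05],
    [0.012,0,0,0,0.05],
    [0.012,0,0,0,0.05],
  ],
)

```text
t: 6.62
eef_pos: [0.5101, -0.0927, 0.2188]
ee_rot: [0.989, 0.148, 0.0, 0.0]
ft_force: [0.2, 0.5, 0.3]
opening: 0.004
```

```bash
python3 mv.py; python3 - <<'E'
from h import *
p=bot.camera("wrist");cv2.imwrite("pics/w6.png",p["color"])
E
```

```text
t 6.62 tip cradle mm [-37.8 -11.8  41.8] yaw off deg 0.11 F cradle [0.31 0.44 0.31] open 0.004
```

View pics/w6.png

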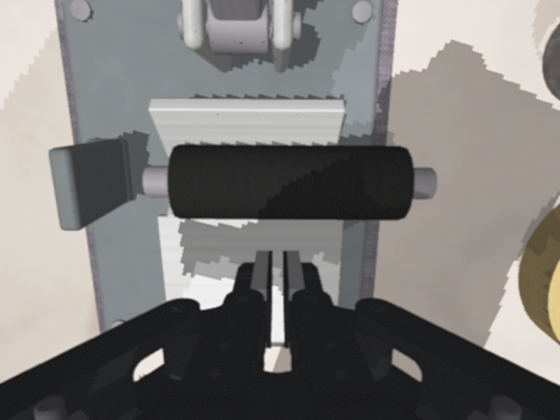

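The roller has dropped into the vee (rows 145–218, parallel, centred over the groove) and the fingers are clear of it. Its left journal ends at column 143, short of the stop at about 130.

```bash
python3 - <<'E'
from mv import *
p=bot.camera("wrist")
f=lambda u,z:np.round(cr(at_z(p,u,h+z))*1e3,1)
print("jour R,L",f((436,183),.041),f((143,182),.041),"rubber",f((169,182),.041),f((413,183),.041))
print("stop top inner edge",f((72,150),.061),f((79,228),.061),"far edge",f((151,100),.048),f((344,100),.048))
print("hinge",f((240,25),.066))
state()
E
```

```text
jour R,L [ -0.6 -75.2  41. ] [-0.3 42.6 41. ] rubber [-0.3 32.1 41. ] [ -0.6 -66.   41. ]
stop top inner edge [14.4 58.  61. ] [-13.3  59.5  61. ] far edge [31.  34.2 48. ] [ 31.1 -35.4  48. ]
hinge [51.8 -0.3 66. ]
t 6.72 tip cradle mm [-38.2 -11.7  41.7] yaw off deg 0.1 F cradle [ 0.11  0.4  -0.88] open 0.004
```

Request:
carry_out(
  rows=[
    [-0.01,0.03,0,0,0],
    [-0.01,0.06,0,0,0],
    [0,0.087,0,0,0],
    [0.019,0.088,0.004,0,0],
    [0.038,0.088,0.008,0,0],
  ],
)

```text
t: 7.35
eef_pos: [0.5723, -0.1654, 0.2103]
ee_rot: [0.989, 0.148, -0.0, -0.0]
ft_force: [0.2, -0.5, 0.2]
opening: 0.0001
```

Request:
carry_out(
  rows=[
    [0,0,0,0,0],
    [0,0,0,0,0],
  ],
)

```text
t: 7.6
eef_pos: [0.5711, -0.1651, 0.2104]
ee_rot: [0.989, 0.149, -0.001, -0.0]
ft_force: [-1.3, -0.4, -0.4]
opening: 0.0
```

```bash
python3 mv.py 0 -92 34; python3 - <<'E'
from h import *
cv2.imwrite("pics/w7.png",bot.camera("wrist")["color"])
E
```

```text
t 7.6 tip cradle mm [ -0.6 -98.8  33.4] yaw off deg 0.14 F cradle [-1.36 -0.01 -0.39] open 0.0
shift tool mm [ 0.6 -6.8 -0.6]
```

View pics/w7.png

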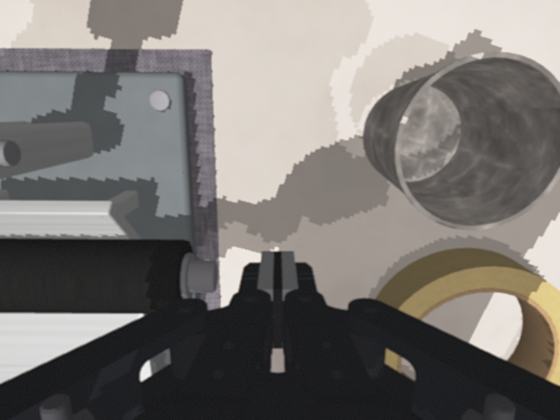

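Request:
carry_out(
  rows=[
    [0,-0.003,0,0,0],
    [0,-0.006,0,0,0],
    [0,-0.009,0,0,0],
    [0,-0.012,0,0,0],
    [0,-0.015,0,0,0],
  ],
)

```text
t: 8.28
eef_pos: [0.5674, -0.1517, 0.2109]
ee_rot: [0.989, 0.148, 0.0, 0.001]
ft_force: [0.8, -2.9, 0.6]
opening: 0.0
```

Request:
carry_out(
  rows=[
    [0,-0.001,0,0,0],
    [0,-0.002,0,0,0],
    [0,-0.003,0,0,0],
    [0,-0.004,0,0,0],
    [0,-0.005,0,0,0],
  ],
)

```text
t: 8.9
eef_pos: [0.5659, -0.1467, 0.2108]
ee_rot: [0.989, 0.148, 0.0, 0.0]
ft_force: [-0.2, -3.0, 0.6]
opening: 0.0002
```

```bash
python3 - <<'E'
from mv import *
state();p=bot.camera("wrist");cv2.imwrite("pics/w8.png",p["color"]);state()
E
```

```text
t 8.9 tip cradle mm [ -0.2 -79.7  33.8] yaw off deg 0.09 F cradle [-1.04 -2.8   0.57] open 0.0002
t 8.95 tip cradle mm [ -0.2 -79.6  33.8] yaw off deg 0.09 F cradle [ 0.08 -2.16  1.06] open -0.0001
```

View pics/w8.png

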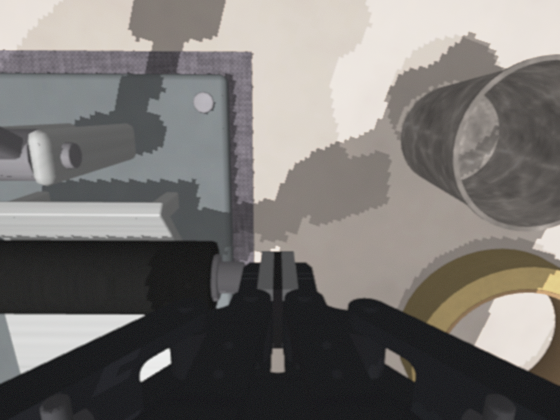

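The finger is against the journal at (235,272), with a sliding force of about 2.5 N. The rest goes in small steps.

Request:
carry_out(
  rows=[
    [0,-0.001,0,0,0],
    [0,-0.002,0,0,0],
    [0,-0.003,0,0,0],
    [0,-0.004,0,0,0],
    [0,-0.005,0,0,0],
  ],
)

```text
t: 9.57
eef_pos: [0.5644, -0.1419, 0.2108]
ee_rot: [0.989, 0.148, 0.0, 0.0]
ft_force: [2.3, -2.5, 1.1]
opening: -0.0
```

Request:
carry_out(
  rows=[
    [0,-0.0005,0,0,0],
    [0,-0.001,0,0,0],
    [0,-0.0015,0,0,0],
  ],
)

```text
t: 9.95
eef_pos: [0.564, -0.1405, 0.2107]
ee_rot: [0.989, 0.148, 0.0, 0.0]
ft_force: [1.0, -2.5, 1.8]
opening: 0.0
```

Request:
carry_out(
  rows=[
    [0,-0.0005,0,0,0],
    [0,-0.001,0,0,0],
  ],
)

```text
t: 10.2
eef_pos: [0.5637, -0.1395, 0.2108]
ee_rot: [0.989, 0.148, 0.0, 0.0]
ft_force: [0.8, -1.6, 0.9]
opening: 0.0001
```

Request:
carry_out(
  rows=[
    [0,-0.0004,0,0,0],
    [0,-0.0008,0,0,0],
  ],
)

```text
t: 10.45
eef_pos: [0.5634, -0.1388, 0.2108]
ee_rot: [0.989, 0.148, 0.0, 0.0]
ft_force: [1.3, -2.9, 1.9]
opening: 0.0
```

Request:
carry_out(
  rows=[
    [0,-0.0003,0,0,0],
    [0,-0.0006,0,0,0],
  ],
)

```text
t: 10.7
eef_pos: [0.5633, -0.1382, 0.2108]
ee_rot: [0.989, 0.148, 0.0, 0.0]
ft_force: [1.6, -2.7, 2.0]
opening: -0.0006
```

```bash
python3 - <<'E'
from mv import *
state();p=bot.camera("wrist")
r=bot.silhouettes(p,"roller");print([(x["confidence"],cv2.boundingRect(x["pixels"].astype(np.uint8))) for x in r])
q=bot.camera("scene");state()
cv2.imwrite("pics/s9.png",cv2.resize(q["color"][185:250,240:350],None,fx=6,fy=6,interpolation=cv2.INTER_CUBIC))
print("stop px at y 57..61",[np.round(proj(q,wr((0,y,.041))),1).tolist() for y in(.057,.0585,.061)])
E
```

```text
t 10.7 tip cradle mm [ -0.2 -70.8  33.8] yaw off deg 0.09 F cradle [ 0.79 -3.05  2.02] open -0.0006
[(0.62, (0, 239, 245, 76))]
t 10.85 tip cradle mm [ -0.2 -70.8  33.7] yaw off deg 0.09 F cradle [ 0.3  -1.84  1.19] open -0.0001
stop px at y 57..61 [[288.7, 224.0], [288.6, 224.4], [288.3, 225.2]]
```

View pics/s9.png

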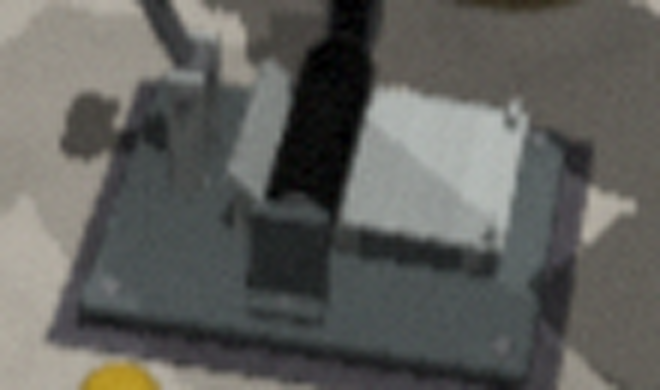

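The roller's end is close behind the stop's plate. I continue in 0.3 mm steps and watch the force.

Request:
carry_out(
  rows=[
    [0,-0.0003,0,0,0],
    [0,-0.0006,0,0,0],
  ],
)

```text
t: 11.1
eef_pos: [0.5631, -0.1376, 0.2107]
ee_rot: [0.989, 0.148, 0.0, 0.0]
ft_force: [0.7, -3.0, 0.8]
opening: 0.0001
```

Request:
carry_out(
  rows=[
    [0,-0.0003,0,0,0],
    [0,-0.0006,0,0,0],
  ],
)

```text
t: 11.35
eef_pos: [0.5629, -0.137, 0.2108]
ee_rot: [0.989, 0.148, 0.0, 0.0]
ft_force: [2.6, -3.3, 2.1]
opening: 0.0001
```

Request:
carry_out(
  rows=[
    [0,-0.0003,0,0,0],
    [0,-0.0006,0,0,0],
  ],
)

```text
t: 11.6
eef_pos: [0.5627, -0.1365, 0.2107]
ee_rot: [0.989, 0.148, 0.0, 0.0]
ft_force: [1.1, -3.2, 0.9]
opening: 0.0001
```

Request:
carry_out(
  rows=[
    [0,-0.0003,0,0,0],
    [0,-0.0006,0,0,0],
  ],
)

```text
t: 11.85
eef_pos: [0.5625, -0.1359, 0.2107]
ee_rot: [0.989, 0.148, 0.0, 0.0]
ft_force: [1.4, -3.2, 0.8]
opening: 0.0003
```

Request:
carry_out(
  rows=[
    [0,-0.0003,0,0,0],
    [0,-0.0003,0,0,0],
  ],
)

```text
t: 12.1
eef_pos: [0.5625, -0.1357, 0.2107]
ee_rot: [0.989, 0.148, 0.0, 0.0]
ft_force: [1.9, -3.7, 0.7]
opening: -0.0001
```

Request:
carry_out(
  rows=[
    [0,-0.0003,0,0,0],
    [0,-0.0006,0,0,0],
  ],
)

```text
t: 12.35
eef_pos: [0.5624, -0.1355, 0.2108]
ee_rot: [0.989, 0.148, 0.0, 0.001]
ft_force: [1.9, -6.1, 1.6]
opening: 0.0002
```

Request:
carry_out(
  rows=[
    [0,-0.0003,0,0,0],
    [0,-0.0003,0,0,0],
  ],
)

```text
t: 12.6
eef_pos: [0.5624, -0.1354, 0.2108]
ee_rot: [0.989, 0.148, 0.0, 0.001]
ft_force: [2.0, -6.5, 0.5]
opening: -0.0003
```

```bash
python3 mv.py
```

```text
t 12.6 tip cradle mm [ -0.2 -67.9  33.8] yaw off deg 0.06 F cradle [ 0.06 -6.78  0.54] open -0.0003
```

Request:
carry_out(
  rows=[
    [0,-0.0003,0,0,0],
    [0,-0.0005,0,0,0],
    [0,-0.0005,0,0,0],
  ],
)

```text
t: 12.98
eef_pos: [0.5624, -0.1352, 0.2108]
ee_rot: [0.989, 0.148, 0.0, 0.001]
ft_force: [1.8, -7.3, -0.0]
opening: 0.0
```

```bash
python3 mv.py
```

```text
t 12.97 tip cradle mm [ -0.2 -67.7  33.8] yaw off deg 0.05 F cradle [-0.42 -7.53 -0.04] open 0.0
```

Request:
carry_out(
  rows=[
    [0,-0.0003,0,0,0],
    [0,-0.0005,0,0,0],
    [0,-0.0005,0,0,0],
  ],
)

```text
t: 13.35
eef_pos: [0.5624, -0.135, 0.2109]
ee_rot: [0.989, 0.148, 0.0, 0.002]
ft_force: [2.5, -8.6, -0.1]
opening: -0.0001
```

Request:
carry_out(
  rows=[
    [0,0,0,0,0],
    [0,0,0,0,0],
  ],
)

```text
t: 13.6
eef_pos: [0.5623, -0.135, 0.2109]
ee_rot: [0.989, 0.148, 0.0, 0.002]
ft_force: [3.0, -8.2, -0.2]
opening: -0.0003
```

```bash
python3 mv.py
```

```text
t 13.6 tip cradle mm [ -0.1 -67.5  33.9] yaw off deg 0.04 F cradle [ 0.47 -8.74 -0.23] open -0.0003
```

Request:
carry_out(
  rows=[
    [0,-0.0003,0,0,0],
    [0,-0.0005,0,0,0],
    [0,-0.0005,0,0,0],
    [0,-0.0005,0,0,0],
  ],
)

```text
t: 14.1
eef_pos: [0.5623, -0.1348, 0.2109]
ee_rot: [0.989, 0.148, 0.0, 0.002]
ft_force: [2.9, -8.6, 0.7]
opening: 0.0004
```

```bash
python3 mv.py
```

```text
t 14.1 tip cradle mm [ -0.2 -67.3  33.9] yaw off deg 0.02 F cradle [ 0.23 -9.08  0.69] open 0.0004
```

Stop force is estimated at about 6 N (9 N push less about 2.7 N of sliding friction), held for over 0.5 s. I retreat, and check the shelf clearance behind the clamp.

Request:
carry_out(
  rows=[
    [0,0.002,0,0,0],
    [0,0.008,0,0,0],
    [0,0.02,0,0,0],
    [0,0.03,-0.03,0,0],
    [0,0.03,-0.09,0,0],
  ],
)

```text
t: 14.72
eef_pos: [0.5692, -0.1624, 0.2985]
ee_rot: [0.989, 0.148, -0.003, -0.002]
ft_force: [0.7, -1.0, -0.7]
opening: -0.0001
```

```bash
python3 - <<'E'
from mv import *
state()
a=bot.camera("scene");b=bot.camera("side");s=1/1.4286
print("scene corner z0/z.3",np.round(at_z(a,(248.5,168),0),3),"side corner",np.round(at_z(b,(348,264),0),3))
X=tri([(a,(248.5,168)),(b,(348,264))]);print(X,proj(a,X),proj(b,X))
for n in("clamp_handle","clamp_pad"):
    for p in(a,b):
        r=bot.silhouettes(p,n);print(n,[(np.round(x["xy"],1).tolist(),round(x["confidence"],2),cv2.boundingRect(x["pixels"].astype(np.uint8))) for x in r][:1])
for th in(1.85,1.95,2.05,2.1):
    c_,s_=np.cos(th),np.sin(th)
    for r,n in((114,6),(99,1),(84,6)):
        X=np.array([52-r*c_+n*s_,0,66+r*s_+n*c_])*1e-3
        print(th,r,n,np.round(X*1e3),np.round(proj(a,wr(X)),1),np.round(proj(b,wr(X)),1))
im=np.hstack([cv2.resize(a["color"][140:240,220:320],(390,390),interpolation=cv2.INTER_CUBIC),cv2.resize(b["color"][150:250,230:330],(390,390),interpolation=cv2.INTER_CUBIC)])
cv2.imwrite("pics/c10.png",cv2.convertScaleAbs(im,alpha=1.3))
E
```

```text
t 14.72 tip cradle mm [ -1.5 -95.7 121.5] yaw off deg 0.05 F cradle [ 0.36 -1.16 -0.72] open -0.0001
scene corner z0/z.3 [ 0.754 -0.201  0.   ] side corner [ 0.746 -0.2    0.   ]
[ 0.74912355 -0.19872775  0.00096312] [249.34483919 168.6266419 ] [348.99667132 263.43268201]
clamp_handle [([259.1, 170.2], 0.64, (248, 154, 28, 44))]
clamp_handle [([300.5, 196.5], 0.69, (286, 180, 24, 39))]
clamp_pad [([258.4, 178.0], 0.81, (248, 155, 28, 42))]
clamp_pad [([301.0, 193.2], 0.73, (288, 182, 21, 34))]
1.85 114 6 [ 89.   0. 174.] [255.  158.2] [301.4 180.1]
1.85 99 1 [ 80.   0. 161.] [259.2 163.5] [298.3 184.8]
1.85 84 6 [ 81.   0. 145.] [259.1 169.1] [298.3 190.1]
1.95 114 6 [100.   0. 170.] [250.5 159.2] [304.9 181.2]
1.95 99 1 [ 90.   0. 158.] [255.2 164.1] [301.3 185.6]
1.95 84 6 [ 89.   0. 142.] [255.8 169.8] [300.8 191. ]
2.05 114 6 [110.   0. 164.] [246.3 160.6] [308.2 182.7]
2.05 99 1 [ 99.   0. 153.] [251.4 165.2] [304.2 186.8]
2.05 84 6 [ 96.   0. 138.] [252.8 170.8] [303.2 192.1]
2.1 114 6 [115.   0. 161.] [244.3 161.4] [309.7 183.6]
2.1 99 1 [103.   0. 151.] [249.6 165.8] [305.6 187.4]
2.1 84 6 [100.   0. 135.] [251.3 171.4] [304.3 192.7]
```

View pics/c10.png

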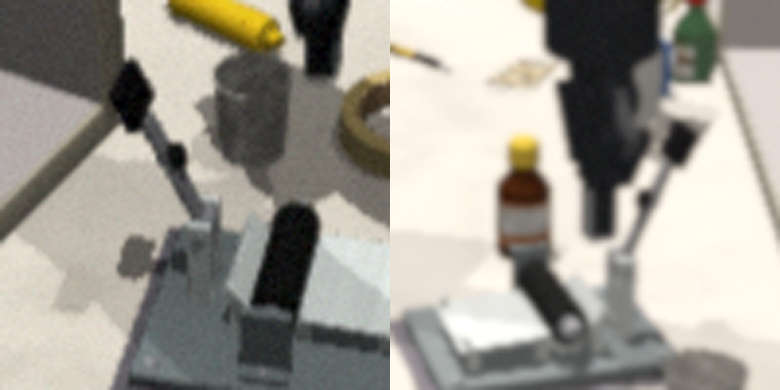

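The handle is near scene px (253,164) and side px (306,186), so the clamp is open by about 2.03 rad; the roller lies in the vee against the stop. The furniture starts at world x ≈ 0.75, so I turn the tool 90° to keep the wrist camera away from it and go behind the handle.

Request:
carry_out(
  rows=[
    [0,0,-0.04,10,0],
    [0,0,-0.08,20,0],
    [0.03,0,-0.08,30,0],
    [0.06,0,-0.08,40,0],
    [0.09,0,-0.08,50,0],
  ],
)

```text
t: 15.65
eef_pos: [0.6201, -0.2255, 0.378]
ee_rot: [0.983, -0.181, 0.002, -0.038]
ft_force: [-0.6, 0.1, -0.2]
opening: -0.0001
```

Request:
carry_out(
  rows=[
    [0,0,0,10,0],
    [0,0,0,20,0],
    [0,0,0,30,0],
    [0,0,0,40,0],
    [0,0,0,40,0],
  ],
)

```text
t: 16.27
eef_pos: [0.5353, -0.3565, 0.3743]
ee_rot: [0.942, -0.314, -0.002, -0.115]
ft_force: [-0.1, -0.3, 0.2]
opening: -0.0001
```

```bash
python3 mv.py 128 0 200; python3 -c "
from h import *
o=bot.get_obs();print(np.round(o['joint_positions'],2))
a=bot.camera('scene');ex=None
# upper board corner assumed x=.75
O,d=ray(a,(238,66.5));print('upper corner if x=.75',O+d*(.75-O[0])/d[0])
O,d=ray(a,(0,196));print('upper left if x=.75',O+d*(.75-O[0])/d[0])"
```

```text
t 16.27 tip cradle mm [ -90.6 -271.5  197.3] yaw off deg -53.39 F cradle [-0.18 -0.22  0.23] open -0.0001
shift tool mm [ -87.6 -328.5   77. ]
[-0.64  0.51  0.17  1.3   0.22  3.14]
upper corner if x=.75 [ 0.75       -0.17983574  0.30977256]
upper left if x=.75 [0.75       0.39545584 0.35355158]
```

The last joint hit its limit, so it has to turn the other way. I turn back and check the pose.

Request:
carry_out(
  rows=[
    [0,0,0,-10,0],
    [0,0,0,-20,0],
    [0,0,0,-30,0],
    [0,0,0,-40,0],
    [0,0,0,-50,0],
  ],
)

```text
t: 16.95
eef_pos: [0.5361, -0.3555, 0.3747]
ee_rot: [0.986, 0.117, 0.047, -0.105]
ft_force: [0.7, 0.8, 0.9]
opening: 0.0003
```

```bash
python3 mv.py 128 0 200; python3 -c "
from h import *
o=bot.get_obs();print(np.round(o['joint_positions'],2),np.round(o['ee_rot'],3))"
```

```text
t 16.95 tip cradle mm [ -89.6 -270.8  197.7] yaw off deg -4.09 F cradle [0.9  0.54 0.89] open 0.0003
shift tool mm [ 196.6 -275.9   76.8]
[-0.64  0.51  0.17  1.3   0.22  2.26] [ 0.986  0.117  0.047 -0.105]
```

```bash
python3 - <<'E'
s=open('mv.py').read()
s=s.replace('(cr(o["eef_pos"])-[0,0,.173])*1e3','cr(o["eef_pos"]+.173*Rm[:,2])*1e3').replace('X[2]+=.173','').replace("*1e-3;\n","*1e-3\n").replace('wr(X)-o["eef_pos"]','wr(X)-o["eef_pos"]-.173*Rm[:,2]')
s=s.replace('print("shift tool','print("ex,ez in tool",np.round(Rm.T@[np.cos(w),np.sin(w),0],3),np.round(Rm[2],3));print("shift tool')
open('mv.py','w').write(s)
E
python3 mv.py 128 -90 205
```

```text
t 16.95 tip cradle mm [ -67.2 -238.3  202.2] yaw off deg -4.09 F cradle [0.9  0.54 0.89] open 0.0003
ex,ez in tool [ 0.99  -0.047  0.13 ] [ 0.118 -0.195 -0.974]
shift tool mm [ 183.1 -154.9   50.5]
```

Request:
carry_out(
  rows=[
    [0.037,-0.031,0.01,-10,0],
    [0.074,-0.062,0.02,-20,0],
    [0.11,-0.093,0.03,-30,0],
    [0.146,-0.124,0.04,-40,0],
    [0.183,-0.155,0.05,-50,0],
  ],
)

```text
t: 17.58
eef_pos: [0.681, -0.1566, 0.3775]
ee_rot: [0.845, 0.523, 0.086, -0.074]
ft_force: [-17.0, -8.3, -17.5]
opening: -0.0001
```

```bash
python3 mv.py 128 0 205; python3 -c "
from h import *
o=bot.get_obs();print(np.round(o['joint_positions'],2),np.round(o['ee_rot'],3))"
```

```text
t 17.57 tip cradle mm [129.1 -90.5 205. ] yaw off deg 46.3 F cradle [-18.71  -2.95 -17.48] open -0.0001
ex,ez in tool [0.674 0.728 0.128] [ 0.223 -0.036 -0.974]
shift tool mm [ 63.1 -62.8  16.7]
[-0.27  0.58  0.29  1.27  0.23  1.76] [ 0.845  0.523  0.086 -0.074]
```

The gripper's corner touched the furniture edge (about 25 N). I back off at once, finish the turn away from it, and come in from farther out.

Request:
carry_out(
  rows=[
    [-0.027,-0.029,-0.005,0,0],
    [-0.04,-0.044,-0.008,-10,0],
    [-0.04,-0.044,-0.008,-20,0],
    [-0.04,-0.044,-0.008,-30,0],
    [-0.04,-0.044,-0.008,-40,0],
  ],
)

```text
t: 18.2
eef_pos: [0.6227, -0.1746, 0.378]
ee_rot: [0.615, 0.78, 0.107, -0.04]
ft_force: [1.1, 0.4, 0.5]
opening: -0.0001
```

```bash
python3 mv.py 90 0 205;  python3 mv.py 126 0 205; python3 mv.py 126 0 150
```

```text
t 18.2 tip cradle mm [ 68.3 -90.6 205.5] yaw off deg 87.25 F cradle [1.17 0.05 0.48] open -0.0001
ex,ez in tool [0.047 0.991 0.129] [ 0.194  0.117 -0.974]
shift tool mm [89.7 15.  20.2]
t 18.2 tip cradle mm [ 68.3 -90.6 205.5] yaw off deg 87.25 F cradle [1.17 0.05 0.48] open -0.0001
ex,ez in tool [0.047 0.991 0.129] [ 0.194  0.117 -0.974]
shift tool mm [91.4 50.7 24.8]
t 18.2 tip cradle mm [ 68.3 -90.6 205.5] yaw off deg 87.25 F cradle [1.17 0.05 0.48] open -0.0001
ex,ez in tool [0.047 0.991 0.129] [ 0.194  0.117 -0.974]
shift tool mm [80.7 44.3 78.4]
```

Request:
carry_out(
  rows=[
    [0.045,0.008,0.01,-1,0],
    [0.09,0.015,0.02,-3,0],
    [0.0905,0.025,0.0215,-3,0],
    [0.091,0.035,0.023,-3,0],
    [0.091,0.035,0.023,-3,0],
  ],
)

```text
t: 18.82
eef_pos: [0.6382, -0.0764, 0.3784]
ee_rot: [0.597, 0.794, 0.108, -0.036]
ft_force: [-0.6, -0.8, 1.2]
opening: -0.0001
```

```bash
python3 mv.py 126 0 205;python3 mv.py 126 0 152; python3 - <<'E'
from h import *
a=bot.camera("scene");b=bot.camera("side")
im=np.hstack([cv2.resize(a["color"][80:230,190:340],(400,400),interpolation=cv2.INTER_CUBIC),cv2.resize(b["color"][90:240,220:370],(400,400),interpolation=cv2.INTER_CUBIC)])
cv2.imwrite("pics/c11.png",cv2.convertScaleAbs(im,alpha=1.3))
E
```

```text
t 18.82 tip cradle mm [112.1  -1.6 205.9] yaw off deg 89.92 F cradle [-0.85 -0.61  1.2 ] open -0.0001
ex,ez in tool [0.001 0.991 0.131] [ 0.186  0.129 -0.974]
shift tool mm [ 1.4 13.6  3. ]
t 18.82 tip cradle mm [112.1  -1.6 205.9] yaw off deg 89.92 F cradle [-0.85 -0.61  1.2 ] open -0.0001
ex,ez in tool [0.001 0.991 0.131] [ 0.186  0.129 -0.974]
shift tool mm [-8.5  6.8 54.6]
```

View pics/c11.png

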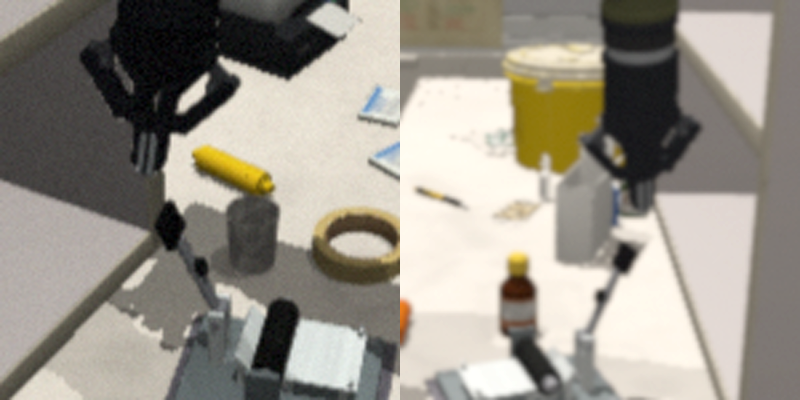

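The fingertip hangs above and just beside the open handle (scene crop (150,165), handle (170,225)), clear of the shelf. I move 18 mm outward, then down behind the handle.

Request:
carry_out(
  rows=[
    [0.001,0.009,0.002,0,0],
    [0.002,0.018,0.003,0,0],
    [0.002,0.018,0.003,0,0],
    [0.002,0.018,0.003,0,0],
  ],
)

```text
t: 19.42
eef_pos: [0.6541, -0.0684, 0.3791]
ee_rot: [0.596, 0.795, 0.108, -0.036]
ft_force: [0.1, 0.7, 0.3]
opening: 0.0001
```

```bash
python3 mv.py 130 0 150
```

```text
t 19.43 tip cradle mm [129.8   1.3 206.6] yaw off deg 89.96 F cradle [0.34 0.64 0.28] open 0.0001
ex,ez in tool [0.001 0.991 0.131] [ 0.186  0.129 -0.974]
shift tool mm [-11.9  -7.1  54.9]
```

Request:
carry_out(
  rows=[
    [-0.003,-0.002,0.014,0,0],
    [-0.006,-0.0035,0.028,0,0],
    [-0.009,-0.005,0.042,0,0],
    [-0.012,-0.007,0.055,0,0],
    [-0.012,-0.007,0.055,0,0],
  ],
)

```text
t: 20.05
eef_pos: [0.6541, -0.0698, 0.3206]
ee_rot: [0.597, 0.794, 0.108, -0.037]
ft_force: [0.5, -0.4, 0.8]
opening: -0.0001
```

```bash
python3 mv.py 90 0 158
```

```text
t 20.05 tip cradle mm [129.    0.3 148. ] yaw off deg 89.92 F cradle [ 0.39 -0.55  0.8 ] open -0.0001
ex,ez in tool [0.001 0.992 0.129] [ 0.188  0.126 -0.974]
shift tool mm [  1.5 -37.4 -14.8]
```

```bash
cat > plan.py <<'E'
from mv import *
import ast
o,Rm=state();tip=o["eef_pos"]+.173*Rm[:,2]
for x,z in ast.literal_eval(sys.argv[1]): print(np.round(Rm.T@(wr((x*1e-3,0,z*1e-3))-tip),4).tolist())
E
python3 plan.py "[(110,155),(98,160),(85,163),(72,165),(57,165)]"
```

```text
t 20.05 tip cradle mm [129.    0.3 148. ] yaw off deg 89.92 F cradle [ 0.39 -0.55  0.8 ] open -0.0001
[0.001, -0.0179, -0.0093]
[0.0019, -0.0292, -0.0157]
[0.0025, -0.0417, -0.0203]
[0.0028, -0.0543, -0.0239]
[0.0028, -0.0692, -0.0258]
```

Request:
carry_out(
  rows=[
    [0.001,-0.009,-0.005,0,0],
    [0.001,-0.018,-0.009,0,0],
    [0.002,-0.023,-0.012,0,0],
    [0.002,-0.029,-0.016,0,0],
    [0.002,-0.036,-0.018,0,0],
  ],
)

```text
t: 20.68
eef_pos: [0.6186, -0.0812, 0.3368]
ee_rot: [0.596, 0.795, 0.109, -0.035]
ft_force: [3.5, 3.7, 2.8]
opening: -0.0
```

Request:
carry_out(
  rows=[
    [0.0005,-0.006,-0.002,0,0],
    [0.001,-0.012,-0.005,0,0],
    [0.001,-0.018,-0.006,0,0],
    [0.001,-0.025,-0.007,0,0],
    [0.001,-0.033,-0.008,0,0],
  ],
)

```text
t: 21.3
eef_pos: [0.5856, -0.091, 0.3392]
ee_rot: [0.596, 0.794, 0.108, -0.036]
ft_force: [3.3, 1.8, -0.2]
opening: 0.0002
```

```bash
python3 plan.py "[(57,165),(45,167),(32,167),(18,162),(3.4,153.5)]"; python3 - <<'E'
from mv import *
for c in("scene","side"):
    p=bot.camera(c)
    r=bot.silhouettes(p,"clamp_handle");print(c,[(np.round(x["xy"],1).tolist(),round(x["confidence"],2),cv2.boundingRect(x["pixels"].astype(np.uint8))) for x in r][:1])
    for th in(1.5,1.7,2.03):
        c_,s_=np.cos(th),np.sin(th);print(th,np.round(proj(p,wr(np.array([52-99*c_+1*s_,0,66+99*s_+c_])*1e-3)),1))
E
```

```text
t 21.3 tip cradle mm [ 57.6  -0.3 166.7] yaw off deg 89.96 F cradle [ 3.65  0.76 -0.17] open 0.0002
[-0.0001, -0.0009, 0.0016]
[0.0003, -0.0125, -0.0019]
[0.0003, -0.0254, -0.0036]
[-0.0006, -0.0399, -0.0006]
[-0.0022, -0.0555, 0.0058]
scene [([275.4, 176.9], 0.62, (270, 155, 12, 43))]
1.5 [274.1 163.9]
1.7 [265.4 163.1]
2.03 [252.1 164.9]
side [([289.9, 196.4], 0.72, (282, 180, 8, 37))]
1.5 [286.7 184.6]
1.7 [293.4 184.2]
2.03 [303.7 186.5]
```

The clamp is swinging over (about 1.45 rad, 3.6 N at the handle). I continue along the arc.

Request:
carry_out(
  rows=[
    [0,-0.007,-0.001,0,0],
    [0,-0.014,-0.003,0,0],
    [0,-0.025,-0.0035,0,0],
    [-0.0005,-0.033,-0.002,0,0],
    [-0.0005,-0.04,-0.0005,0,0],
  ],
)

```text
t: 22.12
eef_pos: [0.5476, -0.1024, 0.3347]
ee_rot: [0.597, 0.794, 0.108, -0.035]
ft_force: [4.3, 0.3, -0.5]
opening: -0.0002
```

```bash
python3 plan.py "[(3.4,153.5),(-9,144),(-21,133),(-31,120),(-38,105.5)]"
```

```text
t 22.12 tip cradle mm [ 18.1  -0.2 162.2] yaw off deg 89.95 F cradle [ 4.15 -0.98 -0.54] open -0.0002
[-0.0015, -0.0158, 0.0066]
[-0.0032, -0.0293, 0.0142]
[-0.0053, -0.0426, 0.0233]
[-0.0077, -0.0542, 0.0347]
[-0.0104, -0.063, 0.0479]
```

Request:
carry_out(
  rows=[
    [-0.0008,-0.008,0.003,0,0],
    [-0.0015,-0.016,0.0065,0,0],
    [-0.0025,-0.0225,0.0105,0,0],
    [-0.0032,-0.0293,0.0142,0,0],
    [-0.0042,-0.036,0.0187,0,0],
  ],
)

```text
t: 22.75
eef_pos: [0.5161, -0.1117, 0.3108]
ee_rot: [0.596, 0.795, 0.109, -0.036]
ft_force: [2.9, -1.5, 2.0]
opening: -0.0
```

```bash
python3 plan.py "[(-21,133),(-31,120),(-38,105.5),(-42,95),(-45,85)]"
```

```text
t 22.75 tip cradle mm [-14.7   0.2 138.3] yaw off deg 89.97 F cradle [ 2.31 -2.24  1.96] open -0.0
[-0.0012, -0.007, 0.0043]
[-0.0036, -0.0186, 0.0156]
[-0.0063, -0.0274, 0.0288]
[-0.0083, -0.0327, 0.0385]
[-0.0102, -0.037, 0.0478]
```

Request:
carry_out(
  rows=[
    [-0.001,-0.007,0.0043,0,0],
    [-0.0025,-0.013,0.01,0,0],
    [-0.0036,-0.0186,0.0156,0,0],
    [-0.005,-0.023,0.0222,0,0],
    [-0.0063,-0.0274,0.0288,0,0],
  ],
)

```text
t: 23.38
eef_pos: [0.4935, -0.1184, 0.2777]
ee_rot: [0.596, 0.794, 0.108, -0.036]
ft_force: [2.5, 1.2, 1.9]
opening: 0.0001
```

```bash
python3 plan.py "[(-42,95),(-45,85),(-46,80),(-46,76)]"
```

```text
t 23.38 tip cradle mm [-38.4   0.4 105.2] yaw off deg 89.96 F cradle [2.76 0.37 1.94] open 0.0001
[-0.0023, -0.0049, 0.0094]
[-0.0042, -0.0092, 0.0187]
[-0.0051, -0.0108, 0.0235]
[-0.0059, -0.0113, 0.0274]
```

Request:
carry_out(
  rows=[
    [-0.0012,-0.0025,0.0047,0,0],
    [-0.0023,-0.0049,0.0094,0,0],
    [-0.0032,-0.007,0.014,0,0],
    [-0.0042,-0.0092,0.0187,0,0],
    [-0.0042,-0.0092,0.0187,0,0],
  ],
)

```text
t: 24.0
eef_pos: [0.4872, -0.121, 0.2575]
ee_rot: [0.597, 0.794, 0.108, -0.036]
ft_force: [0.9, 0.1, -0.1]
opening: 0.0003
```

```bash
python3 plan.py "[(-46,82),(-46,80),(-46,78),(-46,76)]"
```

```text
t 24.0 tip cradle mm [-45.5  -0.3  84.9] yaw off deg 89.92 F cradle [ 0.94 -0.16 -0.07] open 0.0003
[-0.0003, -0.0009, 0.0028]
[-0.0007, -0.0011, 0.0048]
[-0.001, -0.0014, 0.0067]
[-0.0014, -0.0017, 0.0087]
```

Request:
carry_out(
  rows=[
    [-0.0002,-0.0001,0.001,0,0],
    [-0.0004,-0.0003,0.002,0,0],
    [-0.0006,-0.0004,0.003,0,0],
    [-0.0006,-0.0004,0.003,0,0],
  ],
)

```text
t: 24.5
eef_pos: [0.4873, -0.1209, 0.2548]
ee_rot: [0.597, 0.794, 0.108, -0.036]
ft_force: [-0.7, 0.1, 2.8]
opening: -0.0002
```

Request:
carry_out(
  rows=[
    [-0.0002,-0.0001,0.001,0,0],
    [-0.0004,-0.0003,0.002,0,0],
    [-0.0004,-0.0003,0.002,0,0],
  ],
)

```text
t: 24.88
eef_pos: [0.4876, -0.1209, 0.2528]
ee_rot: [0.596, 0.794, 0.108, -0.036]
ft_force: [-0.9, -0.7, 1.9]
opening: -0.0002
```

```bash
python3 mv.py
```

```text
t 24.88 tip cradle mm [-44.7  -0.2  80.3] yaw off deg 89.96 F cradle [-1.02 -0.38  1.92] open -0.0002
```

Request:
carry_out(
  rows=[
    [-0.0001,0,0.0005,0,0],
    [-0.0002,-0.0001,0.001,0,0],
    [-0.0003,-0.0002,0.0015,0,0],
  ],
)

```text
t: 25.25
eef_pos: [0.4876, -0.1209, 0.2513]
ee_rot: [0.596, 0.794, 0.108, -0.036]
ft_force: [-1.8, -0.1, 2.8]
opening: -0.0001
```

Request:
carry_out(
  rows=[
    [-0.0001,0,0.0005,0,0],
    [-0.0002,-0.0001,0.001,0,0],
    [-0.0002,-0.0001,0.001,0,0],
  ],
)

```text
t: 25.62
eef_pos: [0.4877, -0.1209, 0.2503]
ee_rot: [0.596, 0.794, 0.108, -0.036]
ft_force: [-2.4, -0.8, 1.9]
opening: 0.0
```

Request:
carry_out(
  rows=[
    [-0.0001,0,0.0005,0,0],
    [-0.0001,0,0.0005,0,0],
  ],
)

```text
t: 25.88
eef_pos: [0.4877, -0.1209, 0.2498]
ee_rot: [0.596, 0.794, 0.108, -0.036]
ft_force: [-2.4, 0.1, 1.9]
opening: 0.0003
```

```bash
python3 - <<'E'
from mv import *
state()
p=bot.camera("scene");state();r=bot.silhouettes(p,"clamp_handle");print([(np.round(x["xy"],1).tolist(),round(x["confidence"],2),cv2.boundingRect(x["pixels"].astype(np.uint8))) for x in r][:1])
E
```

```text
t 25.88 tip cradle mm [-44.6  -0.3  77.3] yaw off deg 89.96 F cradle [-2.31  0.79  1.94] open 0.0003
t 25.93 tip cradle mm [-44.6  -0.3  77.3] yaw off deg 89.96 F cradle [-2.15 -0.3   3.08] open 0.0001
[([302.9, 221.1], 0.63, (254, 190, 80, 58))]
```

Request:
carry_out(
  rows=[
    [-0.0001,0,0.0005,0,0],
    [-0.0001,0,0.0005,0,0],
  ],
)

```text
t: 26.22
eef_pos: [0.4878, -0.1209, 0.2493]
ee_rot: [0.596, 0.794, 0.108, -0.036]
ft_force: [-0.8, -1.6, 2.5]
opening: 0.0
```

Request:
carry_out(
  rows=[
    [-0.0001,0,0.0005,0,0],
    [-0.0001,0,0.0005,0,0],
  ],
)

```text
t: 26.48
eef_pos: [0.4879, -0.1209, 0.2488]
ee_rot: [0.596, 0.794, 0.108, -0.036]
ft_force: [-1.1, -1.6, 1.9]
opening: 0.0003
```

Request:
carry_out(
  rows=[
    [-0.0001,0,0.0005,0,0],
    [-0.0001,0,0.0005,0,0],
  ],
)

```text
t: 26.72
eef_pos: [0.4879, -0.1209, 0.2483]
ee_rot: [0.596, 0.794, 0.108, -0.036]
ft_force: [-2.4, -0.4, 2.6]
opening: -0.0002
```

Request:
carry_out(
  rows=[
    [-0.0001,0,0.0005,0,0],
    [-0.0001,0,0.0005,0,0],
  ],
)

```text
t: 26.98
eef_pos: [0.488, -0.1208, 0.2478]
ee_rot: [0.596, 0.794, 0.108, -0.036]
ft_force: [-1.7, 0.0, 1.8]
opening: 0.0
```

Request:
carry_out(
  rows=[
    [-0.0001,0,0.0005,0,0],
    [-0.0001,0,0.0005,0,0],
  ],
)

```text
t: 27.22
eef_pos: [0.4881, -0.1209, 0.2472]
ee_rot: [0.596, 0.794, 0.108, -0.036]
ft_force: [-2.3, -0.8, 2.1]
opening: 0.0001
```

Request:
carry_out(
  rows=[
    [-0.0001,0,0.0005,0,0],
    [-0.0001,0,0.0005,0,0],
  ],
)

```text
t: 27.48
eef_pos: [0.4882, -0.1208, 0.2468]
ee_rot: [0.596, 0.794, 0.108, -0.036]
ft_force: [-1.4, 0.3, 2.4]
opening: 0.0003
```

Request:
carry_out(
  rows=[
    [-0.0001,0,0.0005,0,0],
    [-0.0001,0,0.0005,0,0],
  ],
)

```text
t: 27.72
eef_pos: [0.4882, -0.1208, 0.2464]
ee_rot: [0.596, 0.794, 0.108, -0.036]
ft_force: [-3.5, -0.4, 4.2]
opening: -0.0003
```

Request:
carry_out(
  rows=[
    [-0.0001,0,0.0005,0,0],
    [-0.0001,0,0.0005,0,0],
  ],
)

```text
t: 27.98
eef_pos: [0.4882, -0.1208, 0.2462]
ee_rot: [0.596, 0.794, 0.108, -0.036]
ft_force: [-3.6, -0.5, 5.8]
opening: -0.0002
```

Request:
carry_out(
  rows=[
    [-0.0001,0,0.0005,0,0],
    [-0.0001,0,0.0005,0,0],
  ],
)

```text
t: 28.22
eef_pos: [0.4882, -0.1208, 0.2459]
ee_rot: [0.597, 0.794, 0.108, -0.036]
ft_force: [-3.4, -0.4, 9.3]
opening: -0.0002
```

The force has risen to about 9 N, roughly 15 N at the pad by my estimate. I stop here and lift off.

Request:
carry_out(
  rows=[
    [0.0001,0,-0.0005,0,0],
    [0.0004,0.0002,-0.002,0,0],
    [0.0015,0.001,-0.008,0,0],
    [0.006,0.004,-0.03,0,0],
    [0.012,0.008,-0.06,0,0],
  ],
)

```text
t: 28.85
eef_pos: [0.4881, -0.1201, 0.3071]
ee_rot: [0.596, 0.794, 0.108, -0.037]
ft_force: [1.1, 0.3, -0.2]
opening: 0.0
```

```bash
python3 - <<'E'
from mv import *
state()
a=bot.camera("scene");b=bot.camera("side");c=bot.camera("wrist")
for n in("clamp_handle","roller","iodine_bottle","steel_cup","medical_tape"):
    for k,p in(("scene",a),("side",b),("wrist",c)):
        r=bot.silhouettes(p,n);print(n,k,[(np.round(x["xy"],1).tolist(),round(x["confidence"],2),cv2.boundingRect(x["pixels"].astype(np.uint8))) for x in r][:2])
for th in(0,.05):
    c_,s_=np.cos(th),np.sin(th);X=wr(np.array([52-99*c_+6*s_,0,66+99*s_+6*c_])*1e-3);print(th,[np.round(proj(p,X),1) for p in(a,b,c)])
print("roller home",[np.round(proj(p,wr((0,.0015,.041))),1) for p in(a,b,c)])
for n,X in(("R end",(0,-.0435,.041)),("L end",(0,.0465,.041))):print(n,np.round(proj(c,wr(X)),1),np.round(proj(a,wr(X)),1))
state()
E
```

```text
t 28.85 tip cradle mm [-44.2   0.5 134.6] yaw off deg 89.96 F cradle [ 1.1  -0.04 -0.23] open 0.0
clamp_handle scene [([300.7, 200.6], 0.8, (271, 193, 49, 17))]
clamp_handle side [([270.3, 221.8], 0.56, (249, 214, 41, 12))]
clamp_handle wrist [([294.4, 238.8], 0.67, (230, 209, 188, 66)), ([319.8, 204.1], 0.29, (297, 149, 44, 152))]
roller scene [([324.6, 300.5], 0.82, (311, 282, 31, 45)), ([278.3, 142.7], 0.68, (262, 134, 31, 19))]
roller side [([351.2, 287.1], 0.6, (328, 279, 50, 17)), ([218.6, 210.0], 0.5, (213, 201, 12, 19))]
roller wrist [([319.1, 207.1], 0.96, (297, 148, 44, 155)), ([274.3, 204.8], 0.27, (180, 121, 242, 183))]
iodine_bottle scene [([260.1, 269.5], 0.9, (249, 244, 25, 45))]
iodine_bottle side [([262.8, 202.6], 0.88, (257, 184, 15, 32))]
iodine_bottle wrist [([345.5, 1.8], 0.83, (321, 0, 46, 14))]
steel_cup scene [([281.4, 165.5], 0.72, (274, 153, 21, 30)), ([297.0, 222.3], 0.72, (254, 190, 80, 58))]
steel_cup side [([312.5, 256.8], 0.85, (301, 241, 21, 30))]
steel_cup wrist []
medical_tape scene [([332.1, 177.3], 0.59, (308, 163, 36, 24)), ([285.7, 164.7], 0.42, (275, 152, 20, 31))]
medical_tape side [([271.8, 277.2], 0.71, (252, 260, 44, 33)), ([259.5, 250.6], 0.41, (230, 232, 70, 25))]
medical_tape wrist [([276.6, 202.5], 0.39, (180, 121, 242, 183))]
0 [array([313.1, 200.7]), array([254.6, 219. ]), array([255. , 243.5])]
0.05 [array([313. , 199.1]), array([254.7, 217.3]), array([256.3, 244.9])]
roller home [array([293., 208.]), array([270.4, 226.8]), array([318. , 230.8])]
R end [319.  292.9] [296.2 196. ]
L end [316.9 166.9] [289.5 220.9]
t 29.75 tip cradle mm [-4.400e+01  1.000e-01  1.345e+02] yaw off deg 89.96 F cradle [-1.    0.18  0.81] open -0.0001
```

```bash
python3 - <<'E'
from mv import *
c=bot.camera("wrist")
m=bot.silhouettes(c,"roller")[0]["pixels"];wd=m.sum(1);rows=np.where(wd>0)[0]
print("rows",rows[0],rows[-1],[(r,int(wd[r])) for r in list(range(rows[0],rows[0]+26,3))+list(range(rows[-1]-26,rows[-1]+1,3))])
for r in (rows[0],rows[-1]):
    u=(np.mean(np.where(m[r])[0]),r);print("journal end",np.round(cr(at_z(c,u,h+.041))*1e3,1))
for n in("end_stop","stop_face"):
    for x in bot.silhouettes(c,n)[:1]:
        b=cv2.boundingRect(x["pixels"].astype(np.uint8));print(n,round(x["confidence"],2),b,np.round(cr(at_z(c,(b[0]+b[2]/2,b[1]+b[3]),h+.041))*1e3,1),np.round(cr(at_z(c,(b[0]+b[2]/2,b[1]+b[3]),h+.061))*1e3,1))
E
```

```text
rows 148 306 [(148, 3), (151, 19), (154, 20), (157, 19), (160, 19), (163, 19), (166, 28), (169, 43), (172, 45), (280, 32), (283, 31), (286, 31), (289, 31), (292, 29), (295, 25), (298, 21), (301, 14), (304, 8)]
journal end [ 5.5 60.9 41. ]
journal end [  4.5 -50.6  41. ]
end_stop 0.97 (295, 131, 58, 24) [ 1.1 56.2 41. ] [-4.2 54.8 61. ]
stop_face 0.64 (295, 131, 59, 24) [ 1.5 56.2 41. ] [-3.9 54.8 61. ]
```

```bash
python3 -c "
from cell import bot
print(bot.sign_off())"
```

```text
the job is handed in; nothing more can be done
None
```

I rolled the black roller into the vee, pressed it on the end stop, clamped it and handed the job in at about 30 s. No verdict was reported.

- **Rolling:** closed fingers pushed it along the shelf without lifting it. It dropped into the vee and the camera showed it parallel and centred with the fingers clear.
- **End stop:** I slid it along with the clamp open. The push force peaked at about 9 N, which is roughly 6 N on the stop after about 2.7 N of sliding friction, held for over 0.5 s.
- **Clamp:** I swung it over and pressed until the handle force rose from about 2.3 N to 9.3 N. That is an estimated 15 N at the pad, higher than I aimed for but under 20 N. Then I lifted off straight up.

**Last checks:**
- After lifting off, the force on the arm was at noise level.
- The networks still saw the roller in the vee with its journal end at the stop, and the clamp handle down. The bottle, the cup and the tape were at about their starting pixels.
- The journal and stop positions from that last picture disagreed by about 5 mm. The tool was tilted and the networks' outlines are coarse, so contact with the stop rests mainly on the force readings.
- The grip that remains after release was not measured. It should be about 6 to 8 N from the hinge friction, against the 5 N asked for.

**What went wrong:** turning the wrong way ran the last joint to its limit and left the tool tilted about 13 degrees for the clamp work. On the way round, the gripper's corner also brushed the furniture with about 25 N, and I backed off at once.

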